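# Close the lathe's switch box on its dowels and hold it shut

## Robot

A 6-joint arm with a two-finger parallel gripper is mounted at the origin on the work surface. World frame = base frame: x ahead of the robot, y to its left, z up, the work surface at z = 0. Lengths are in m, angles in rad, forces in N, time in s.
With the tool pointing down it reaches from about 0.3 to 0.775 m from the base axis. Payload 14.6 kg.
Tool frame: the origin (TCP) lies at the very end of the fingers, on their centre line; the grasp point (between the pads) lies 19 mm behind it (ctrl.hold_point_z is the distance from the TCP to the grasp point, in m); x points along the fingers, y is the direction in which the jaws open and shut, and the axes are right-handed (so a half turn about x gives the same grasp; the last joint's range is limited). The gripper opens to 94 mm and grips with 3 to 60 N. Pads are 16 mm wide; open, the fingers measure 119 mm over their backs; the gripper's body (75 mm by 177 mm) begins 78 mm behind the grasp point.
Start: joints at [-1.366, 0.3, 1.521, -0, 1.321, -0.067], TCP at [0.148, -0.53, 0.205] pointing down, gripper open.
Joint ranges: [-3.03, 3.03], [-0.79, 2.21], [0.23, 2.52], [-1.04, 4.18], [0, 3.07], [-2.55, 2.55]. Speed limits (rad/s): [2.22, 2.22, 2.57, 3.14, 3.14, 3.14].

## Interface

Orientations are given as [roll, pitch, yaw] about the fixed x, y, z axes, in that order (R = Rz(yaw) Ry(pitch) Rx(roll)).
In Python, from station import get_obs, camera, ticket, ctrl gives the robot as it stands.
- The arm moves only by the tool step_arm, never from a script. Its argument "motion" is a list that holds one entry, the list of rows, each a list of 6 numbers: the shift along the tool's x, y, z in m, then the turn, a rotation vector about the tool's x, y, z in degrees. A call has 1 to 12 rows; each row shifts and turns the commanded pose from where the row before left it, along the tool's axes as they then stand; what a row does not reach is not made up. A row lasts 1/8 s, in which the tool goes at most 62.5 mm and 10.7 degrees, less where a joint would pass 70% of its speed; a pose out of reach is approached as far as the arm can. A call is refused whole if a number of a shift passes 0.0625 or a number of a turn 10.7, either way. A call with a gripper value outside its range is refused whole. "fingers" is the finger opening in m, from 0 to 0.094, set as the call begins (left out, the last holds). The fingers move at their own pace and stop on an object; "squeeze" is the grip in N (left out, the last holds). Time passes only in rows, so rows that do not move let the fingers close. It gives the time, the measured TCP pose, the force and the opening at its end, in the units of the state.
- get_obs(): the state, without advancing time (a new reading comes with each control period).
- camera(name): name is "scene" or "top" or "wrist"; returns a dict with "pixels" (384x512x3 uint8, red, green, blue), "fx", "fy", "cx", "cy" (pixels), "extrinsics" (4x4, takes a point from world to camera coordinates); the wrist camera has in their place "T_tool_cam" (4x4, takes a point from camera to tool coordinates, whose origin is the TCP and whose axes are the tool frame's). Camera axes: x right, y up, looking along -z (the intrinsics and any distortion apply to the point x, -y, -z); pixel columns grow to the right and rows downward; lengths in m; the calibration is good to about 2 mm. The wrist camera is an equidistant fisheye: a pixel r from the principal point sees the ray r / f radians off the axis. A picture is of the moment at which its call begins: read the wrist's pose just before it. There is no depth.
- ticket.hand_in(): hands the job in, once; it reports no verdict.
The state is a dict: "time_s": time; "qpos": joint angles; "joint_vel": joint speeds; "tau": joint torques, N m; "ee_pos": TCP position; "eef_rot": TCP orientation; "force": force on the tool from outside, world axes, zero at the start; "moment": the same for the moment, N m; "grip_width": finger opening in m.
Only numpy, scipy, OpenCV 4.12 (cv2) and the standard library are available. Lean on these libraries where they do the work, as an engineer would, in place of code of your own. Each camera call takes 0.05 s, during which the arm holds its last target.

## Task

The lathe's reversing-switch box on the bench has been dusted out and must be closed again. Turn the switch's bar knob to OFF, so that it lies along the box in line with the index lines, and only then lower the loose cover over the knob and onto the two dowel pins and push it fully home against its springy seal, without ramming it. Finish while still holding the cover pressed firmly shut (someone else will drive the screws, so do not let go), and leave everything else on the bench where it is.

Things in the scene. Friction and masses are not known exactly. Their poses are not given: they have to be found in the camera images.
- base: Lower half of the switch box, bare cast aluminium, screwed to the bench: an open box 120 x 60 mm, with a flange round its rim and an ear at each end (164 x 84 mm over all). Origin: centre of its underside, on the bench; x along its length, y across, z up. The flat top of flange and ears, where the cover lands, is at z = 36 mm. A dark index line on each ear marks the centre line y = 0.
- dowel_a (a point): Tip of a steel dowel pin on the ear at the +x end of the base, at (71, 22, 50) mm in the base's frame. The pin is 8 mm across, stands 14 mm above the ear and tapers to 3 mm over its last 6 mm.
- dowel_b (a point): Tip of the other, equal dowel pin, on the ear at the -x end, at (-71, -22, 50) mm in the base's frame.
- seal_top (a point): Centre of the black rubber seal that runs round the box's rim inside the flange, at its top, (0, 0, 40) mm in the base's frame: it stands 4 mm proud of the flange. It springs: 6.5 N starts it down, and about 12.5 N, the cover's weight included, brings the cover down metal to metal. Unloaded, it lifts the cover again.
- knob_grip (a point): Middle of the bar of the switch's knob, on its upright axis, 92 mm above the bench, at (-16, 0) mm in the base's frame, so nearer to its -x end. The bar is black, 36 mm long, 12 mm thick and 20 mm high (82 to 102 mm above the bench), on a steel stem 12 mm across; x of this point lies along the bar, z up.
- switch (a joint): Angle of the knob in rad, growing counter-clockwise seen from above. 0 is OFF: the bar lies along the base's x axis, in line with the index lines. It starts 0.55 to 1.1 to the positive side, has stops at -1.2 and 1.2, turns stiffly (0.06 N m) and stays where it is left, with no click at OFF. The cover's slot lets it through only near OFF.
- cover_mid (a point): Middle of the loose cover, 22 mm above its open underside, on which it lies on the bench. x along its length, y across, z up. Above its flange the upright side walls, 60 mm apart outside, are bare from 10 to 44 mm above the underside. Fitted, this point is 58 mm above the bench right over the base's origin, both x axes the same way (it fits one way round only).
- cover: The loose cover, bare cast aluminium, 0.32 to 0.48 kg: a shell 120 x 60 mm and 44 mm high, closed on top, with a flange and ears 10 mm thick round its lower edge (164 x 84 mm over all). Origin at the centre of its underside, axes as cover_mid. Round through holes in its ears for the dowels, 9.6 mm across, at (71, 22) and (-71, -22) mm.
- cover_slot (a point): Centre of the slot in the cover's top, at (-16, 0, 44) mm in the cover's frame: 48 mm along x, 22 mm across. The knob's bar passes through it and stands 2 to 22 mm above the top when the cover is fitted.
- screw_dish: Steel dish of screws, 68 mm across, 16 mm high, loose on the bench between the box and the cover; leave alone. Origin under its centre.
- screwdriver: Screwdriver lying beyond the dish; leave alone. Origin under its middle, x along it.
- brush: Dust brush lying at the back left; leave alone. Origin under its middle, x along it.
- bowl: Turned wooden bowl, 116 mm across, 52 mm high, at the back right; leave alone. Origin under its centre.
- ring_blank: Turned wooden ring, 84 mm across, 40 mm high, right of the bowl; leave alone. Origin under its centre.
- chuck_key: Steel T-shaped chuck key, 115 x 90 mm, lying at the right; leave alone. Origin under its middle.
- gouge: Turning gouge with wooden handle, 385 mm long, lying at the left; leave alone. Origin under its middle, x along it, towards its blade.
There are look-alikes about, which are no part of the job. Leave any orange or red look-alike of the cover alone. Leave any green or purple look-alike of the base alone.

How it is judged:
On the way, in this order (a step that is already met when the one before it is completed fails the run):
1. the knob is set to OFF and left there, the cover still off the box (value of joint switch between -0.14 and 0.14 rad and contact force between the fingers and base below 0.2 N and horizontal distance between cover_mid and base above 0.1 m), for 0.2 s.
2. the cover sits on its dowels, pressed fully home (z of cover_mid in the frame of base between 0.056 and 0.0598 m and x of cover_mid in the frame of base between -0.003 and 0.003 m and y of cover_mid in the frame of base between -0.003 and 0.003 m and angle between the x axis of cover_mid and the x axis of base, either way round below 0.06 rad and angle between the z axis of cover_mid and the z axis of base, either way round below 0.03 rad and contact force between cover and base above 9 N and contact force between the fingers and cover above 3 N and value of joint switch between -0.2 and 0.2 rad), for 0.3 s.
At the end, for the whole second after the job is handed in: Knob at OFF (0.2 rad); cover on the lower half the right way round (3 mm, 0.06 rad), level (0.03 rad), metal to metal (gap under 1.8 mm; the unloaded seal holds it 4 mm up), and still held down by the robot: over 9 N between cover and box, fingers bearing on the cover (over 3 N) (all of step 2); the arm keeps its last pose, push and grip.
It fails at once if the cover is rammed onto the box (over 80 N) (contact force between cover and base above 80 N).
It fails at once if another thing on the bench is pushed away (over 30 mm) (distance of any of screw_dish, screwdriver, brush, bowl, ring_blank, chuck_key, gouge from where it was at the start of the episode above 0.03 m).
It also fails if it takes over 54 s, if anything falls off the work surface, if the arm or the gripper's body presses on something with over 40 N, if the wrist force passes 120 N, or if a joint passes its speed limit or range.

## Working session

There is one attempt and no reset: what is moved stays moved. The work goes in short steps, Python scripts to look and compute and a tool call to move; the robot and the scene stay as the last step left them, time stands still between calls to the robot, and variables do not carry over. Pictures are saved under pics/ and viewed, and the job is handed in when it is done.

Besides the shell and the picture viewer there is one more tool, called after "Call:" by a JSON object that holds its "api" and its "payload". step_arm: Moves the arm, as the interface text tells. Its arguments: {"type":"object","properties":{"motion":{"type":"array","items":{"type":"array","items":{"type":"array","items":{"type":"number"}}}},"fingers":{"type":"number"},"squeeze":{"type":"number"}},"required":["motion"]}

```bash
mkdir -p pics; ls
cat > h.py <<'E'
import numpy as np, cv2
from station import get_obs, camera, ticket, ctrl
from scipy.spatial.transform import Rotation as R
def save(name,n):
    o=get_obs(); c=camera(name); cv2.imwrite(f'pics/{n}.png',c['pixels'][:,:,::-1]); 
    np.save(f'pics/{n}.npy',{'c':c,'o':o},allow_pickle=True); return c,o
def load(n):
    d=np.load(f'pics/{n}.npy',allow_pickle=True).item(); return d['c'],d['o']
def pose(o):
    return R.from_euler('xyz',o['eef_rot']).as_matrix(), np.array(o['ee_pos'])
def w2p(c,P):
    P=np.atleast_2d(P); E=np.array(c['extrinsics']); q=P@E[:3,:3].T+E[:3,3]
    return np.c_[c['cx']+c['fx']*q[:,0]/-q[:,2], c['cy']+c['fy']*(-q[:,1])/-q[:,2]]
def p2w(c,uv,z):
    E=np.array(c['extrinsics']); u,v=uv
    d=np.array([(u-c['cx'])/c['fx'],-(v-c['cy'])/c['fy'],-1.]); Rt=E[:3,:3].T
    o=-Rt@E[:3,3]; d=Rt@d; return o+d*(z-o[2])/d[2]
def wray(c,o,uv):
    T=np.array(c['T_tool_cam']); Rm,t=pose(o)
    x=(uv[0]-c['cx']);y=(uv[1]-c['cy']); r=np.hypot(x,y); th=r/c['fx']
    d=np.array([np.sin(th)*x/r,-np.sin(th)*y/r,-np.cos(th)]) if r>0 else np.array([0,0,-1.])
    return Rm@T[:3,3]+t, Rm@T[:3,:3]@d
def wp2w(c,o,uv,z):
    a,d=wray(c,o,uv); return a+d*(z-a[2])/d[2]
def ww2p(c,o,P):
    T=np.array(c['T_tool_cam']); Rm,t=pose(o); P=np.atleast_2d(P)
    q=((P-t)@Rm-T[:3,3])@T[:3,:3]; th=np.arctan2(np.hypot(q[:,0],q[:,1]),-q[:,2]); n=np.hypot(q[:,0],q[:,1])+1e-12
    return np.c_[c['cx']+c['fx']*th*q[:,0]/n, c['cy']-c['fx']*th*q[:,1]/n]
E
python3 - <<'E'
from h import *
for n in('scene','top','wrist'):
    c,o=save(n,n+'0'); print({k:np.round(v,4).tolist() for k,v in c.items() if k!='pixels'})
print(o, ctrl.hold_point_z, [a for a in dir(ctrl) if a[0]!='_'])
E
```

```text
pics
{'fx': 358.2505, 'fy': 358.2505, 'cx': 252.5785, 'cy': 192.4487, 'extrinsics': [[0.8473, 0.5307, 0.0202, -0.4428], [-0.3967, 0.6072, 0.6884, 0.1528], [0.3531, -0.5913, 0.725, -1.824], [0.0, 0.0, 0.0, 1.0]]}
{'fx': 425.6938, 'fy': 425.6938, 'cx': 257.1238, 'cy': 191.0981, 'extrinsics': [[-0.0251, -0.9997, -0.0031, -0.0042], [0.976, -0.0252, 0.2165, -0.5428], [-0.2165, 0.0024, 0.9763, -1.4707], [0.0, 0.0, 0.0, 1.0]]}
{'fx': 297.3186, 'fy': 297.3186, 'cx': 255.4181, 'cy': 194.1112, 'T_tool_cam': [[0.0009, 0.2664, -0.9639, -0.1798], [1.0, -0.0004, 0.0008, 0.0002], [-0.0001, -0.9639, -0.2664, -0.0781], [0.0, 0.0, 0.0, 1.0]]}
{'time_s': 0.1, 'qpos': array([-1.36557765e+00,  3.00391350e-01,  1.52152716e+00, -1.32051821e-05,
        1.32072452e+00, -6.66310531e-02]), 'joint_vel': array([-0.00066843, -0.00171739, -0.00261023,  0.0005627 , -0.00096882,
       -0.00079182]), 'tau': array([ 8.25908810e-04, -5.32645655e+01, -3.53283477e+01,  7.09842844e-02,
        2.34820414e-02, -5.13202758e-05]), 'ee_pos': array([ 0.14760966, -0.52956661,  0.20495289]), 'eef_rot': array([-1.62525039,  1.56974588,  1.78819527]), 'force': array([-5.69004772e-01,  4.34423907e-04,  8.53485783e-01]), 'moment': array([-0.0024864 ,  0.03103194,  0.02738302]), 'grip_width': 0.09423998550435068} 0.0188 ['MotionError', 'hold_point_z']
```

```bash
cd pics
python3 - <<'E'
import cv2
a=cv2.imread('top0.png');cv2.imwrite('top0b.png',cv2.resize(a,(800,600),interpolation=cv2.INTER_CUBIC))
a=cv2.imread('scene0.png');cv2.imwrite('scene0b.png',cv2.resize(a,(800,600),interpolation=cv2.INTER_CUBIC))
E
```

```text
(no output)
```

View pics/top0b.png

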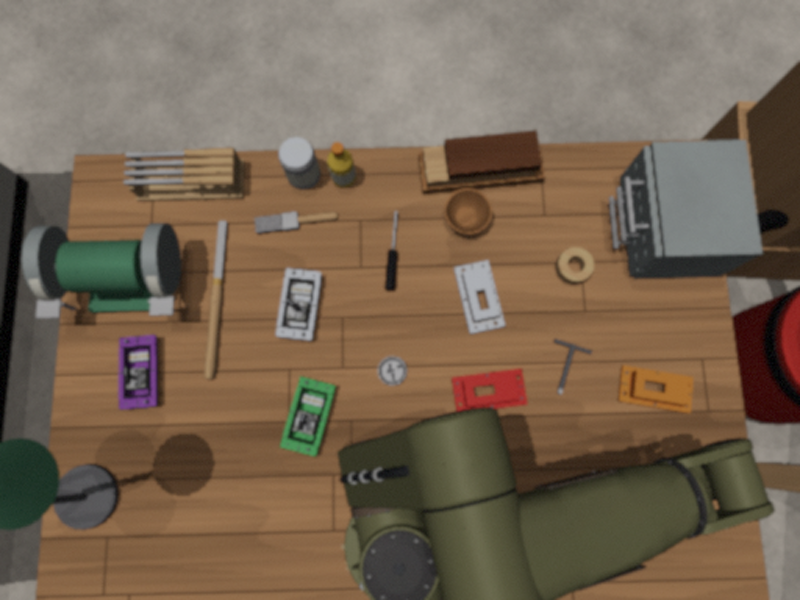

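View pics/scene0b.png

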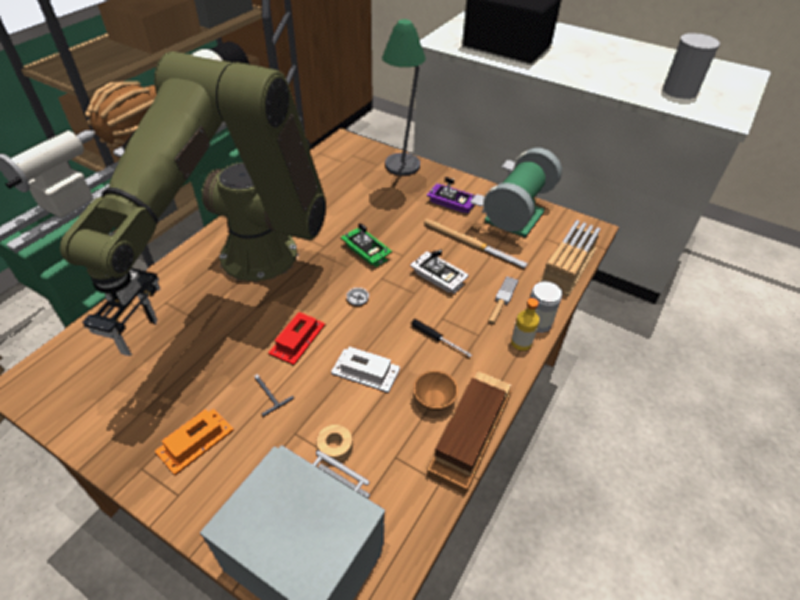

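View pics/wrist0.png

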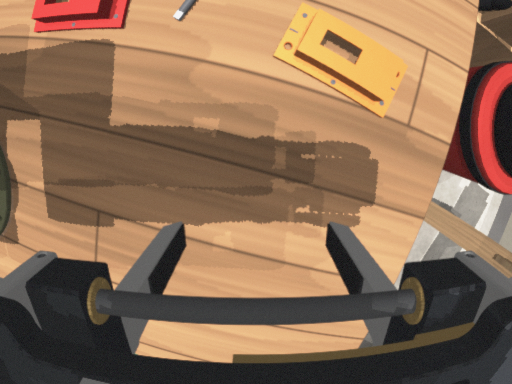

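The overview is clear. The bare-aluminium base is near top-image (192,194) and the bare cover near (307,190), in original pixels. Next I'll look at crops of both.

```bash
cd pics
python3 - <<'E'
import cv2
a=cv2.imread('top0.png');
f=lambda u,v,w,h,s:cv2.resize(a[v:v+h,u:u+w],None,fx=s,fy=s,interpolation=cv2.INTER_CUBIC)
import numpy as np
cv2.imwrite('t_b.png',np.hstack([f(165,160,60,65,6.5),f(280,157,60,65,6.5)]))
a=cv2.imread('scene0.png');
cv2.imwrite('s_b.png',np.hstack([f(258,155,50,40,8),f(205,215,55,40,7)[:320]]) if 0 else f(255,150,55,45,10))
from h import *
E
cd ..
python3 - <<'E'
from h import *
c,o=load('top0')
print(p2w(c,(192,194),.036),p2w(c,(307,190),.03),p2w(c,(251,237),.0))
E
```

```text
[0.54296288 0.21960781 0.036     ] [ 0.54841195 -0.20100088  0.03      ] [0.3846618 0.0084681 0.       ]
```

View pics/t_b.png

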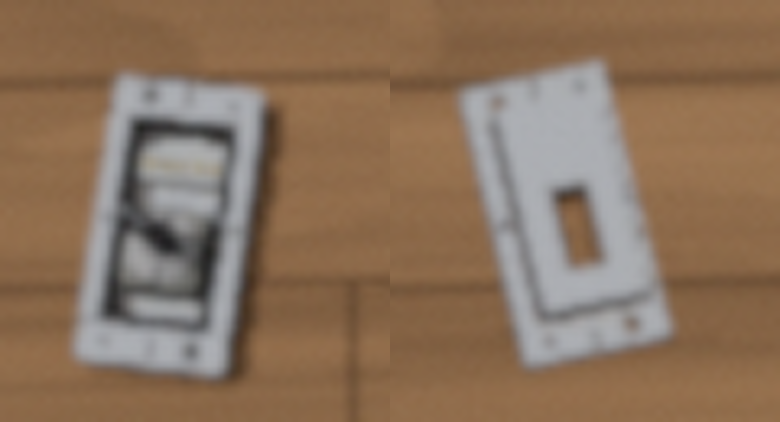

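View pics/s_b.png

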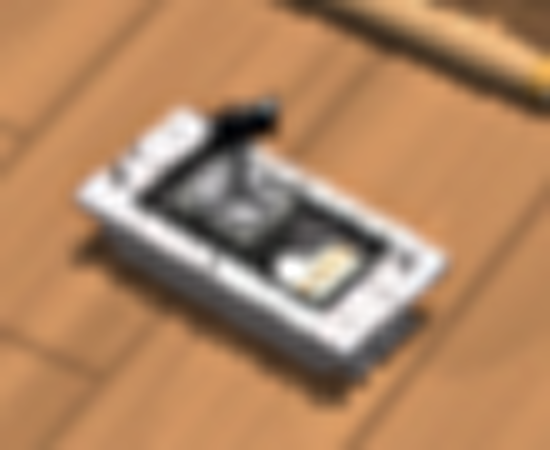

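The base's +x end is up in the top view: dowels are dark at crop (150,95) and (190,352), with the knob nearer the bottom. The cover's +x end is also up, with its slot nearer the bottom and holes at (498,103) and (632,325). I'll compute coarse poses from the corners.

Run:
```python
from h import *
c,o=load('top0')
def fit(px,mod,z):
    W=np.array([p2w(c,p,z)[:2] for p in px]); mod=np.array(mod)
    wc=W.mean(0);mc=mod.mean(0);a=W-wc;b=mod-mc
    th=np.arctan2((b[:,0]*a[:,1]-b[:,1]*a[:,0]).sum(),(a*b).sum()); r=np.array([[np.cos(th),-np.sin(th)],[np.sin(th),np.cos(th)]])
    t=wc-r@mc; print('pose',t,th,'res',np.round((W-(mod@r.T+t))*1e3,1).tolist())
m=[(82,42),(82,-42),(-82,-42),(-82,42)]
m=np.array(m)/1e3
s=6.5
B=np.array([(118,78),(265,92),(228,378),(75,358)])/s+[165-.5,160-.5]
C=(np.array([(458,90),(605,62),(675,335),(525,367)])-[390,0])/s+[280-.5,157-.5]
fit(B,m,.036);fit(C,m,.010)
Rm,t=pose(o);print(Rm.round(3),t)
```

```text
pose [0.54269552 0.2235786 ] -0.1316713795743366 res [[-0.7, 0.3], [-0.0, 0.1], [-0.8, -1.1], [1.5, 0.6]]
pose [ 0.55627547 -0.20173941] 0.18674750479112992 res [[1.0, 1.9], [-0.1, -1.3], [-0.2, -1.9], [-0.7, 1.3]]
[[-0.     0.268 -0.963]
 [ 0.001 -0.963 -0.268]
 [-1.    -0.001 -0.   ]] [ 0.14757748 -0.52954976  0.20487678]
```

Call:
{"api": "step_arm", "payload": {"motion": [[[0, -0.0391, -0.0355, 0, 0, 0], [0, -0.0391, -0.0355, 0, 0, 0], [0, -0.0391, -0.0355, 0, 0, 0], [0, -0.0391, -0.0355, 0, 0, 0], [0, -0.0391, -0.0355, 0, 0, 0], [0, -0.0391, -0.0355, 0, 0, 0], [0, -0.0391, -0.0355, 0, 0, 0], [0, -0.0391, -0.0355, 0, 0, 0]]]}}

```text
time_s: 1.15
ee_pos: [0.3376, -0.1506, 0.2055]
eef_rot: [2.36, 1.57, -0.51]
force: [0.1, 0.4, 0.3]
grip_width: 0.0941
```

Call:
{"api": "step_arm", "payload": {"motion": [[[0, -0.0391, -0.0355, 0, 0, 0], [0, -0.0391, -0.0355, 0, 0, 0], [0, -0.0391, -0.0355, 0, 0, 0], [0, -0.0391, -0.0355, 0, 0, 0], [0, -0.0391, -0.0355, 0, 0, 0], [0, -0.0391, -0.0355, 0, 0, 0], [0, -0.0391, -0.0355, 0, 0, 0], [0, -0.0391, -0.0355, 0, 0, 0], [0, 0, 0, 0, 0, 0]]]}}

```text
time_s: 2.28
ee_pos: [0.527, 0.2276, 0.2041]
eef_rot: [-0.03, 1.569, -2.897]
force: [0.3, -1.0, -1.0]
grip_width: 0.094
```

Run:
```python
from h import *
c,o=save('wrist','w1'); Rm,t=pose(o); print(Rm.round(4),t.round(4),o['qpos'].round(3))
a=c['pixels'][:,:,::-1]; cv2.imwrite('pics/w1b.png',cv2.resize(a,(800,600),interpolation=cv2.INTER_CUBIC))
```

```text
[[-1.700e-03  2.712e-01 -9.625e-01]
 [-4.000e-04 -9.625e-01 -2.712e-01]
 [-1.000e+00 -1.000e-04  1.700e-03]] [0.527  0.2276 0.2041] [0.344 0.356 1.45  0.    1.337 1.64 ]
```

View pics/w1b.png

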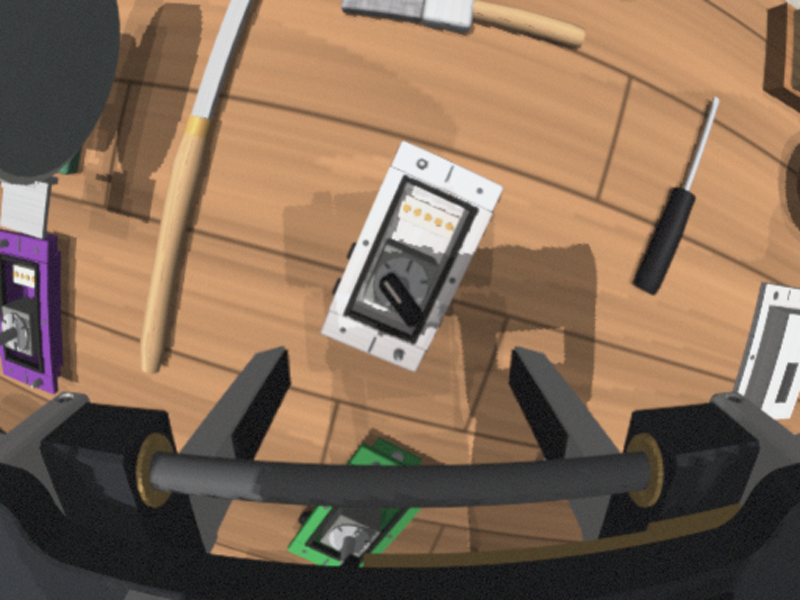

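Run:
```python
import cv2
a=cv2.imread('pics/w1.png')
cv2.imwrite('pics/w1c.png',cv2.resize(a[85:245,195:330],(675,800),interpolation=cv2.INTER_CUBIC)[:,:][0:800])
b=cv2.resize(a[88:240,200:328],None,fx=3.9,fy=3.9,interpolation=cv2.INTER_CUBIC);print(b.shape);cv2.imwrite('pics/w1c.png',b)
```

```text
(593, 499, 3)
```

View pics/w1c.png

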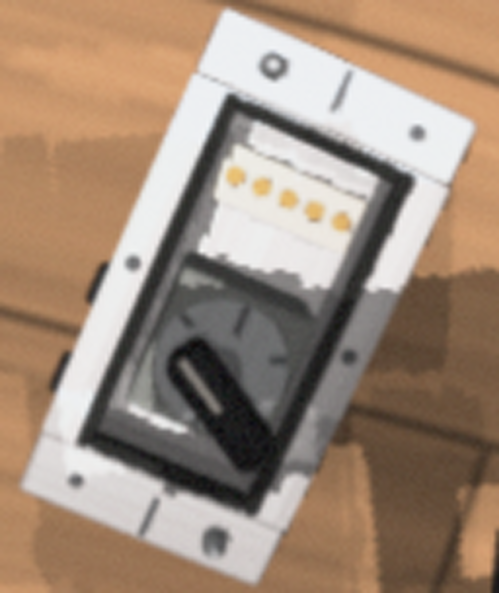

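```bash
cat >> h.py <<'E'
def fit2(W,mod):
    W=np.array(W)[:,:2];mod=np.array(mod)
    wc=W.mean(0);mc=mod.mean(0);a=W-wc;b=mod-mc
    th=np.arctan2((b[:,0]*a[:,1]-b[:,1]*a[:,0]).sum(),(a*b).sum()); r=np.array([[np.cos(th),-np.sin(th)],[np.sin(th),np.cos(th)]])
    t=wc-r@mc; print('pose',t.round(4),th.round(4),'res',np.round((W-(mod@r.T+t))*1e3,1).tolist()); return t,th
def loc(t,th,P):
    r=np.array([[np.cos(th),-np.sin(th)],[np.sin(th),np.cos(th)]]); return (np.array(P)[:2]-t)@r
E
python3 - <<'E'
from h import *
c,o=load('w1')
s=3.9
def W(p,z): return wp2w(c,o,np.array(p)/s+[199.63,87.63],z)
pts=[((225,10),.036,(82,42)),((475,125),.036,(82,-42)),((262,582),.036,(-82,-42)),((22,487),.036,(-82,42)),((272,65),.05,(71,22)),((215,540),.05,(-71,-22))]
t,th=fit2([W(p,z) for p,z,m in pts],np.array([m for *_,m in pts])/1e3)
t2,th2=fit2([W(p,z) for p,z,m in pts[4:]],np.array([m for *_,m in pts[4:]])/1e3)
for p in [(183,365),(215,408),(252,450),(190,345),(262,465)]:
    w=W(p,.102); print(p,w.round(4),(loc(t,th,w)*1e3).round(1))
k=t+np.array([np.cos(th),np.sin(th)])*-.016; print('knob',k)
E
```

```text
pose [0.5444 0.2246] -0.1349 res [[-2.0, -0.9], [-2.1, 0.7], [1.4, -0.6], [0.6, -0.7], [-1.1, 0.1], [3.3, 1.3]]
pose [0.5455 0.2253] -0.1386 res [[-2.2, -0.4], [2.2, 0.4]]
(183, 365) [0.5373 0.2395 0.102 ] [-9.1 13.8]
(215, 408) [0.5287 0.2288 0.102 ] [-16.1   2.1]
(252, 450) [0.5206 0.2167 0.102 ] [-22.5 -11. ]
(190, 345) [0.5427 0.2392 0.102 ] [-3.7 14.2]
(262, 465) [0.5175 0.2132 0.102 ] [-25.2 -15. ]
knob [0.52858107 0.22675119]
```

Run:
```python
from h import *
c,o=load('w1')
s=3.9
a=cv2.imread('pics/w1.png')[165:215,235:275]
cv2.imwrite('pics/w1k.png',cv2.resize(a,None,fx=12,fy=12,interpolation=cv2.INTER_CUBIC))
def W(p,z): return wp2w(c,o,np.array(p)/s+[199.63,87.63],z)
t,th=np.array([.5444,.2246]),-.135
for p,q in [((170,370),(243,470)),((197,340),(273,440))]:
    d=W(q,.102)-W(p,.102); print(np.arctan2(-d[1],-d[0])-th)
b=t-.016*np.array([np.cos(th),np.sin(th)])
for ang in (.8,.9,1.0,1.1):
  P=[]
  for z in(.102,):
    for x,y in((18,6),(18,-6),(-18,-6),(-18,6)):
      e=ang+th; P.append([b[0]+(x*np.cos(e)-y*np.sin(e))/1e3,b[1]+(x*np.sin(e)+y*np.cos(e))/1e3,z])
  print(ang,((ww2p(c,o,P)-[199.63,87.63])*s).round().tolist())
```

```text
1.0205961410131392
1.0472548981686307
0.8 [[173.0, 355.0], [218.0, 337.0], [271.0, 465.0], [228.0, 482.0]]
0.9 [[168.0, 360.0], [210.0, 338.0], [277.0, 460.0], [235.0, 481.0]]
1.0 [[163.0, 366.0], [202.0, 340.0], [281.0, 455.0], [242.0, 480.0]]
1.1 [[158.0, 372.0], [195.0, 342.0], [286.0, 449.0], [249.0, 477.0]]
```

View pics/w1k.png

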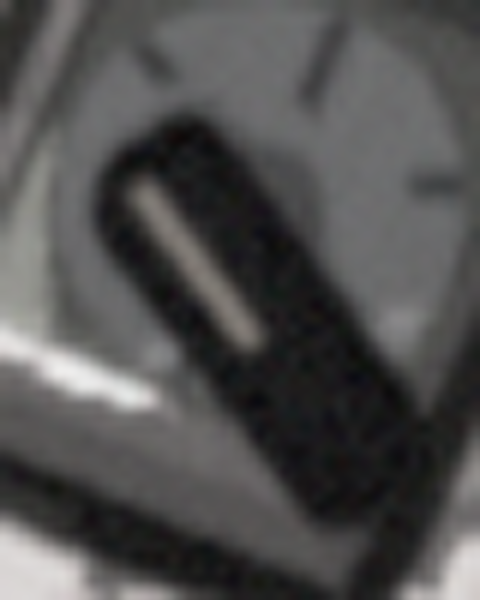

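The knob is at about +1.02 rad relative to the base, so the bar's world yaw is about 0.885. I'll turn the tool by −35° about its x axis, lower it, and grip.

Call:
{"api": "step_arm", "payload": {"motion": [[[0, 0, 0, -7, 0, 0], [0, 0, 0, -7, 0, 0], [0, 0, 0, -7, 0, 0], [0, 0, 0, -7, 0, 0], [0, 0.0018, 0, -7, 0, 0], [0.03, 0, 0, 0, 0, 0], [0.03, 0, 0, 0, 0, 0], [0.03, 0, 0, 0, 0, 0], [0.02, 0, 0, 0, 0, 0], [0.02, 0, 0, 0, 0, 0], [0, 0, 0, 0, 0, 0]]], "fingers": 0.045, "squeeze": 10}}

```text
time_s: 3.7
ee_pos: [0.5273, 0.2227, 0.0747]
eef_rot: [-0.494, 1.568, -2.754]
force: [0.3, -0.2, 0.4]
grip_width: 0.0453
```

Run:
```python
from h import *
c,o=save('wrist','w2'); Rm,t=pose(o); print(Rm.round(4),t.round(4),o['qpos'].round(3),o['force'],o['grip_width'])
a=c['pixels'][:,:,::-1]; cv2.imwrite('pics/w2b.png',cv2.resize(a[60:350,100:420],(800,725))[:600])
```

```text
[[-2.200e-03  7.718e-01 -6.359e-01]
 [-9.000e-04 -6.359e-01 -7.718e-01]
 [-1.000e+00 -1.100e-03  2.100e-03]] [0.5273 0.2227 0.0747] [ 0.336  0.488  1.583 -0.     1.073  1.025] [ 0.33563561 -0.24050435  0.41476829] 0.0453174299195127
```

View pics/w2b.png

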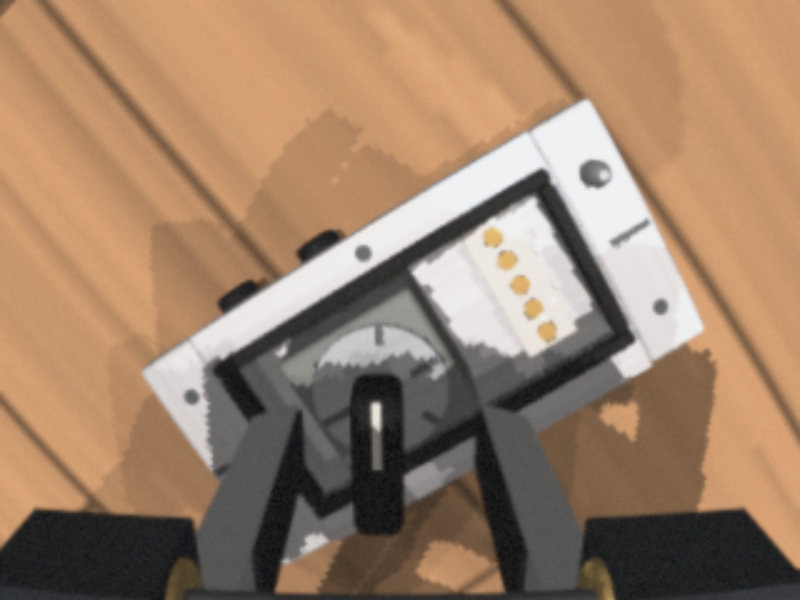

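The bar is vertical in the image and parallel to the jaws, about 2 mm left of the centre line (crop x 378 against 388). I'll correct that and grip.

Call:
{"api": "step_arm", "payload": {"motion": [[[0, -0.002, -0.004, 0, 0, 0], [0, 0, 0, 0, 0, 0], [0, 0, 0, 0, 0, 0], [0, 0, 0, 0, 0, 0], [0, 0, 0, 0, 0, 0]]], "fingers": 0.0, "squeeze": 30}}

```text
time_s: 4.38
ee_pos: [0.5288, 0.2287, 0.0757]
eef_rot: [-1.73, 1.57, 2.295]
force: [-3.9, 2.4, 4.0]
grip_width: 0.0117
```

Call:
{"api": "step_arm", "payload": {"motion": [[[0, 0, 0, 5.8, 0, 0], [0, 0, 0, 5.8, 0, 0], [0, 0, 0, 5.8, 0, 0], [0, 0, 0, 5.8, 0, 0], [0, 0, 0, 5.8, 0, 0], [0, 0, 0, 5.8, 0, 0], [0, 0, 0, 5.8, 0, 0], [0, 0, 0, 5.8, 0, 0], [0, 0, 0, 5.8, 0, 0], [0, 0, 0, 6.0, 0, 0], [0, 0, 0, 0, 0, 0]]]}}

```text
time_s: 5.75
ee_pos: [0.5294, 0.2271, 0.0757]
eef_rot: [1.866, 1.569, -1.411]
force: [-0.4, -8.4, 4.3]
grip_width: 0.0116
```

Run:
```python
from h import *
c,o=save('wrist','w3'); Rm,t=pose(o); print(Rm.round(4),t.round(4),o['qpos'].round(3),o['force'],o['moment'],o['grip_width'], 'yaw',np.arctan2(Rm[0,1],-Rm[1,1]))
a=c['pixels'][:,:,::-1]; cv2.imwrite('pics/w3b.png',cv2.resize(a[60:300,140:380],(600,600)))
```

```text
[[ 3.000e-04 -1.346e-01 -9.909e-01]
 [-1.800e-03 -9.909e-01  1.346e-01]
 [-1.000e+00  1.800e-03 -5.000e-04]] [0.5294 0.2271 0.0757] [ 3.430e-01  4.930e-01  1.573e+00 -2.000e-03  1.076e+00  2.049e+00] [-0.4381822  -8.36020639  4.30508407] [-1.54030548  0.11035839 -0.05447143] 0.011602019747170697 yaw -0.13502002779065242
```

View pics/w3b.png

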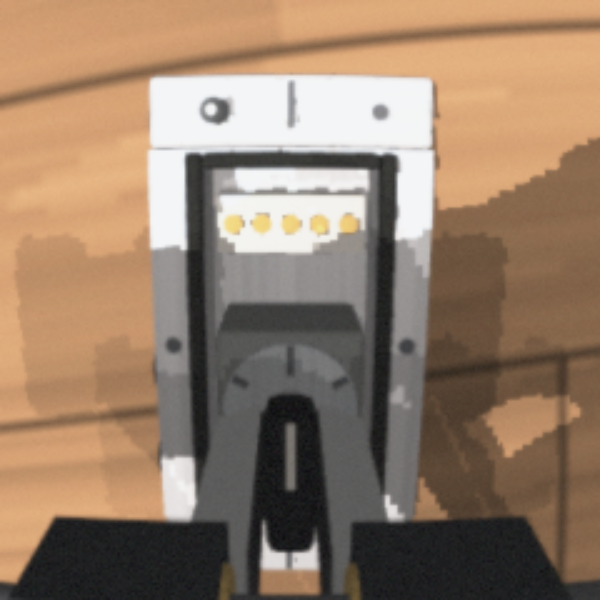

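The bar now lies along the base: marker at x=291 and index line at x=291. I'll open, rise and check.

Call:
{"api": "step_arm", "payload": {"motion": [[[0, 0, 0, 0, 0, 0], [0, 0, 0, 0, 0, 0], [0, 0, 0, 0, 0, 0], [-0.03, 0, 0, 0, 0, 0], [-0.04, 0, 0, 0, 0, 0], [-0.04, 0, 0, 0, 0, 0], [-0.02, 0, 0, 0, 0, 0], [0, 0, 0, 0, 0, 0], [0, 0, 0, 0, 0, 0]]], "fingers": 0.06}}

```text
time_s: 6.92
ee_pos: [0.5287, 0.2283, 0.2042]
eef_rot: [0.452, 1.569, -2.823]
force: [-0.3, 0.1, -0.5]
grip_width: 0.0599
```

Run:
```python
from h import *
c,o=save('wrist','w4'); Rm,t=pose(o); print(Rm.round(4),t.round(4),o['force'],o['grip_width'], 'yaw',np.arctan2(Rm[0,1],-Rm[1,1]))
a=c['pixels'][:,:,::-1]; cv2.imwrite('pics/w4b.png',cv2.resize(a[90:240,180:330],(600,600),interpolation=cv2.INTER_CUBIC))
```

```text
[[-1.500e-03 -1.327e-01 -9.912e-01]
 [-5.000e-04 -9.912e-01  1.327e-01]
 [-1.000e+00  7.000e-04  1.400e-03]] [0.5287 0.2283 0.2042] [-0.30163346  0.08019876 -0.51925848] 0.059856229154456264 yaw -0.1330453472758271
```

View pics/w4b.png

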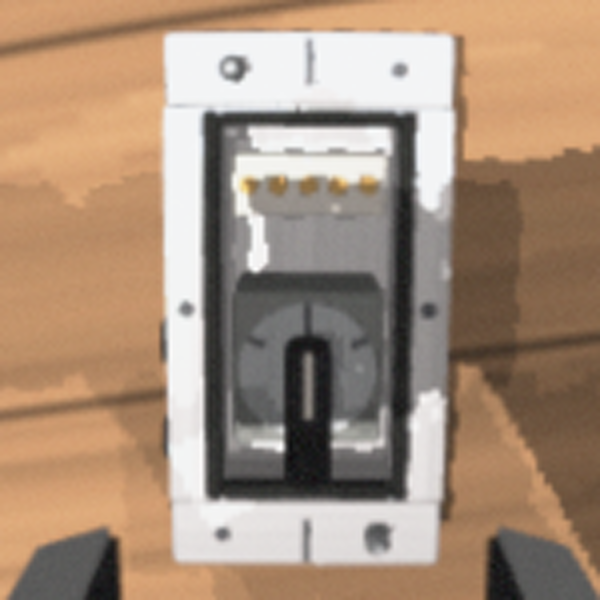

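```bash
cat >> h.py <<'E'
from scipy.optimize import least_squares
def fitpose(c,o,px,P,x0,zfree=True):
    px=np.array(px,float);P=np.array(P,float)
    def res(x):
        r=R.from_euler('z',x[2]).as_matrix(); Q=P@r.T+[x[0],x[1],x[3] if zfree else 0]
        return (ww2p(c,o,Q)-px).ravel()
    s=least_squares(res,list(x0)+[0.],loss='soft_l1'); print('pose',s.x.round(4),'res px',s.fun.reshape(-1,2).round(1).tolist()); return s.x
E
python3 - <<'E'
from h import *
c,o=load('w4')
px=np.array([(164,33),(454,36),(437,564),(174,562),(235,68),(400,70),(222,533),(310,40),(306,560)])/4+[179.6,89.6]
P=np.array([(82,42,36),(82,-42,36),(-82,-42,36),(-82,42,36),(71,22,50),(71,-22,36),(-71,22,36),(82-2,0,36),(-81,0,36)])/1e3
for z in(True,False): x=fitpose(c,o,px,P,(.544,.2246,-.135),z)
for p in((309,340),(308,470)):
    print(wp2w(c,o,np.array(p)/4+[179.6,89.6],.102))
E
```

```text
pose [ 0.5434  0.2251 -0.1441 -0.0017] res px [[0.7, -0.2], [0.4, -0.0], [-0.1, 0.2], [-0.2, 0.1], [-0.7, 0.0], [-3.3, 0.3], [3.3, -0.5], [0.3, -0.2], [-0.3, 0.3]]
pose [ 0.5436  0.2251 -0.1444  0.    ] res px [[0.5, -0.4], [0.6, -0.2], [-0.0, 0.6], [-0.4, 0.4], [-0.8, -0.2], [-3.2, 0.1], [3.2, -0.1], [0.3, -0.5], [-0.3, 0.7]]
[0.54795906 0.22454082 0.102     ]
[0.51523618 0.22912506 0.102     ]
```

Call:
{"api": "step_arm", "payload": {"motion": [[[0, 0.0528, -0.0106, 0, 0, 0], [0, 0.0528, -0.0106, 0, 0, 0], [0, 0.0528, -0.0106, 0, 0, 0], [0, 0.0528, -0.0106, 0, 0, 0], [0, 0.0528, -0.0106, 0, 0, 0], [0, 0.0528, -0.0106, 0, 0, 0], [0, 0.0528, -0.0106, 0, 0, 0], [0, 0.0528, -0.0106, -9, 0, 0], [0, 0, 0, -9.5, 0, 0], [0, 0, 0, 0, 0, 0], [0, 0, 0, 0, 0, 0]]], "fingers": 0.094}}

```text
time_s: 8.35
ee_pos: [0.557, -0.2009, 0.205]
eef_rot: [-0.687, 1.57, 2.641]
force: [0.6, 0.3, 0.2]
grip_width: 0.0942
```

Run:
```python
from h import *
c,o=load('w4')
px=np.array([(164,33),(454,36),(437,564),(174,562),(235,68),(310,40),(306,560)])/4+[179.6,89.6]
P=np.array([(82,42,36),(82,-42,36),(-82,-42,36),(-82,42,36),(71,22,50),(82-2,0,36),(-81,0,36)])/1e3
for z in(True,False): x=fitpose(c,o,px,P,(.544,.2246,-.135),z)
c,o=save('wrist','w5'); Rm,t=pose(o); print(Rm.round(4),t.round(4),o['force'],o['grip_width'], 'yaw',np.arctan2(Rm[0,1],-Rm[1,1]))
a=c['pixels'][:,:,::-1]; cv2.imwrite('pics/w5b.png',cv2.resize(a[70:250,165:345],(600,600),interpolation=cv2.INTER_CUBIC))
```

```text
pose [ 0.5433  0.2251 -0.1409 -0.0025] res px [[0.5, 0.0], [0.1, -0.1], [0.0, -0.1], [0.0, -0.0], [-0.8, 0.2], [0.1, -0.2], [-0.1, 0.1]]
pose [ 0.5436  0.2251 -0.1407  0.    ] res px [[0.3, -0.3], [0.4, -0.4], [0.2, 0.5], [-0.2, 0.5], [-1.0, -0.1], [0.1, -0.5], [-0.1, 0.7]]
[[-7.000e-04  1.857e-01 -9.826e-01]
 [ 4.000e-04 -9.826e-01 -1.857e-01]
 [-1.000e+00 -5.000e-04  6.000e-04]] [ 0.557  -0.2009  0.205 ] [0.57898623 0.28805991 0.23304753] 0.09423029494681513 yaw 0.18679295309109403
```

View pics/w5b.png

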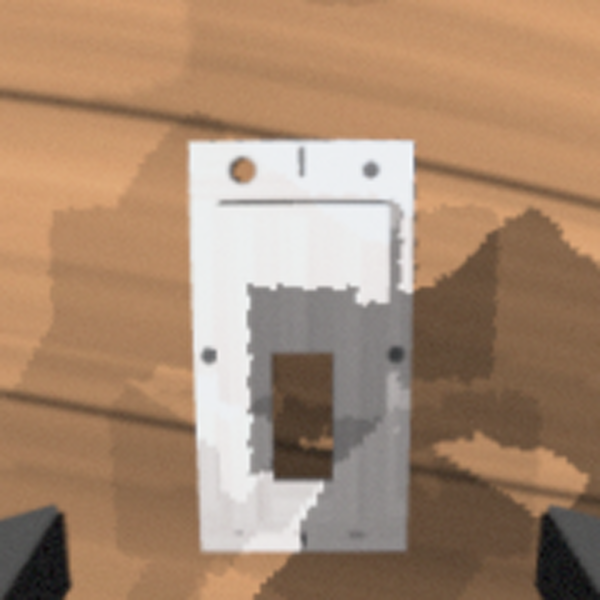

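Run:
```python
from h import *
c,o=load('w5')
px=np.array([(189,141),(414,140),(406,551),(201,552),(243,170),(272,352),(332,352),(332,480),(274,480)])/(600/180)+[164.65,69.65]
P=np.array([(82,42,10),(82,-42,10),(-82,-42,10),(-82,42,10),(71,22,10),(8,11,44),(8,-11,44),(-40,-11,44),(-40,11,44)])/1e3
for z in(True,False): x=fitpose(c,o,px,P,(.556,-.201,.187),z)
```

```text
pose [ 0.556  -0.2008  0.1917  0.001 ] res px [[0.0, 0.1], [-0.1, 0.1], [-0.1, -0.4], [0.1, -0.4], [-0.1, -0.2], [-0.3, -0.0], [0.5, -0.1], [0.4, 0.4], [-0.4, 0.5]]
pose [ 0.5559 -0.2009  0.1917  0.    ] res px [[0.1, 0.3], [-0.1, 0.2], [-0.2, -0.5], [0.1, -0.6], [-0.0, -0.1], [-0.3, -0.0], [0.5, -0.1], [0.3, 0.3], [-0.4, 0.3]]
```

Call:
{"api": "step_arm", "payload": {"motion": [[[0.04, 0, 0.001, -0.3, 0, 0], [0.04, 0, 0, 0, 0, 0], [0.04, 0, 0, 0, 0, 0], [0.03, 0, 0, 0, 0, 0], [0.02, 0, 0, 0, 0, 0], [0.015, 0, 0, 0, 0, 0], [0.006, 0, 0, 0, 0, 0], [0, 0, 0, 0, 0, 0], [0, 0, 0, 0, 0, 0]]]}}

```text
time_s: 9.52
ee_pos: [0.5565, -0.2019, 0.0152]
eef_rot: [2.535, 1.57, -0.412]
force: [0.3, -0.7, -0.3]
grip_width: 0.0939
```

Run:
```python
from h import *
c,o=save('wrist','w6'); Rm,t=pose(o); print(Rm.round(4),t.round(4),o['force'],o['grip_width'], 'yaw',np.arctan2(Rm[0,1],-Rm[1,1]))
a=c['pixels'][:,:,::-1]; cv2.imwrite('pics/w6b.png',cv2.resize(a,(800,600),interpolation=cv2.INTER_CUBIC))
```

```text
[[ 1.100e-03  1.937e-01 -9.811e-01]
 [-5.000e-04 -9.811e-01 -1.937e-01]
 [-1.000e+00  7.000e-04 -1.000e-03]] [ 0.5565 -0.2019  0.0152] [ 0.29821056 -0.67449134 -0.25753215] 0.09390118561994985 yaw 0.19488601875401068
```

View pics/w6b.png

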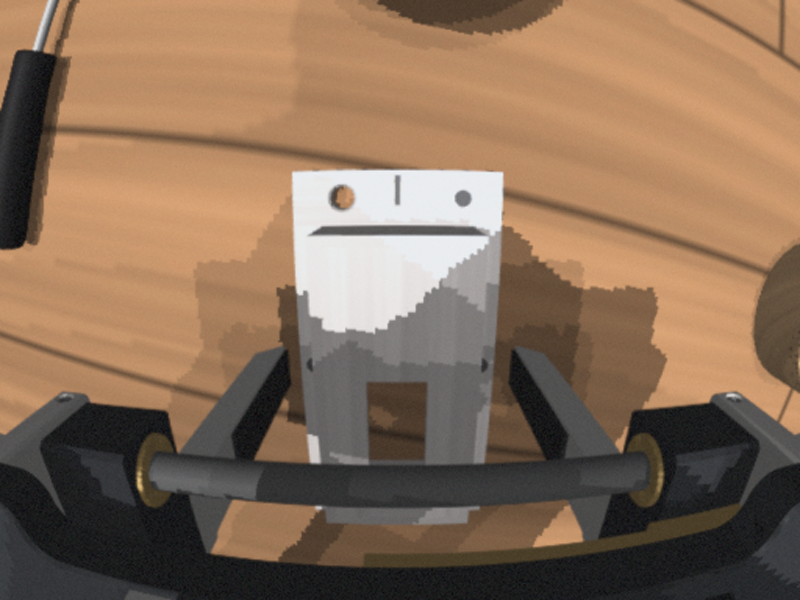

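The cover is centred between the fingers (index line at x=397, jaws at 288 and 510). I'll lower another 2 mm and grip.

Call:
{"api": "step_arm", "payload": {"motion": [[[0.002, 0, 0, 0, 0, 0], [0, 0, 0, 0, 0, 0], [0, 0, 0, 0, 0, 0], [0, 0, 0, 0, 0, 0], [0, 0, 0, 0, 0, 0], [0, 0, 0, 0, 0, 0]]], "fingers": 0.0, "squeeze": 50}}

```text
time_s: 10.32
ee_pos: [0.5561, -0.2016, 0.0125]
eef_rot: [-1.866, 1.571, 1.471]
force: [-0.2, 1.4, 1.3]
grip_width: 0.0593
```

Call:
{"api": "step_arm", "payload": {"motion": [[[-0.01, 0, 0, 0, 0, 0], [-0.03, 0, 0, 0, 0, 0], [-0.04, 0, 0, 0, 0, 0], [-0.04, 0, 0, 0, 0, 0], [-0.03, 0, 0, 0, 0, 0], [-0.01, 0, 0, 0, 0, 0], [0, 0, 0, 0, 0, 0]]]}}

```text
time_s: 11.2
ee_pos: [0.556, -0.2017, 0.1722]
eef_rot: [-0.163, 1.571, -3.11]
force: [-0.3, -0.0, -4.1]
grip_width: 0.0594
```

Call:
{"api": "step_arm", "payload": {"motion": [[[0, -0.0421, -0.007, 0, 0, 0], [0, -0.0421, -0.007, 0, 0, 0], [0, -0.0421, -0.007, 0, 0, 0], [0, -0.0421, -0.007, 0, 0, 0], [0, -0.0421, -0.007, 0, 0, 0], [0, -0.0421, -0.007, 0, 0, 0], [0, -0.0421, -0.007, 0, 0, 0], [0, -0.0421, -0.007, 0, 0, 0], [0, -0.0421, -0.007, 0, 0, 0], [0, -0.0421, -0.007, 6.4, 0, 0], [0, 0, 0, 6.4, 0, 0], [0, 0, 0, 6.3, 0, 0]]]}}

```text
time_s: 12.7
ee_pos: [0.5424, 0.2252, 0.1703]
eef_rot: [0.503, 1.568, -2.78]
force: [0.2, 1.0, -2.9]
grip_width: 0.0597
```

Call:
{"api": "step_arm", "payload": {"motion": [[[0, 0, 0, 0, 0, 0], [0, 0, 0, 0, 0, 0]]]}}

```text
time_s: 12.95
ee_pos: [0.5429, 0.2247, 0.1716]
eef_rot: [0.454, 1.569, -2.824]
force: [-0.1, 0.3, -3.1]
grip_width: 0.0592
```

Run:
```python
from h import *
c,o=save('wrist','w7'); Rm,t=pose(o); print(Rm.round(4),t.round(4),o['force'],o['grip_width'], 'yaw',np.arctan2(Rm[0,1],-Rm[1,1]))
a=c['pixels'][:,:,::-1]; cv2.imwrite('pics/w7b.png',cv2.resize(a,(800,600),interpolation=cv2.INTER_CUBIC))
```

```text
[[-1.300e-03 -1.357e-01 -9.908e-01]
 [-4.000e-04 -9.908e-01  1.357e-01]
 [-1.000e+00  6.000e-04  1.200e-03]] [0.5429 0.2247 0.1716] [-0.14483905  0.26508659 -3.05383711] 0.05915732597162244 yaw -0.13609963727469365
```

View pics/w7b.png

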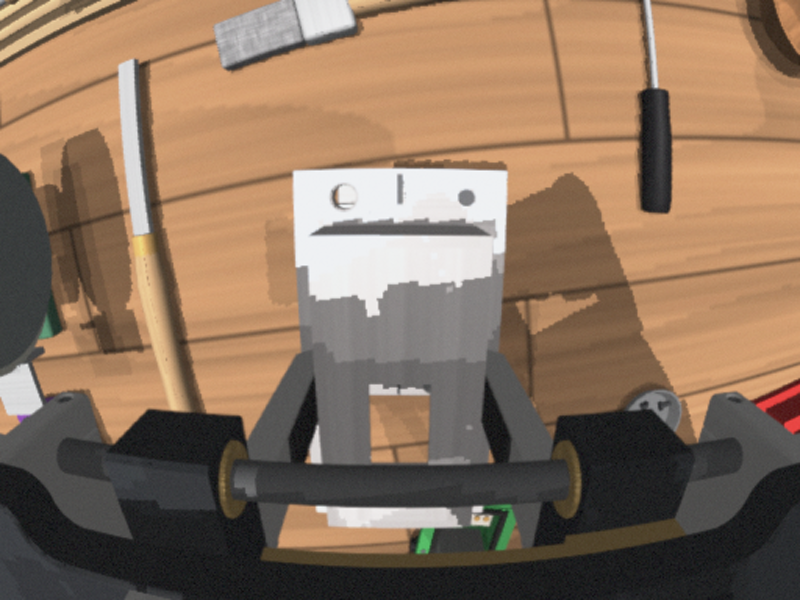

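Run:
```python
from h import *
for n in('w6','w7'):
    a=cv2.imread(f'pics/{n}.png'); cv2.imwrite(f'pics/{n}c.png',cv2.resize(a[100:160,180:330],None,fx=5,fy=5,interpolation=cv2.INTER_CUBIC))
a=cv2.vconcat([cv2.imread('pics/w6c.png'),cv2.imread('pics/w7c.png')]);cv2.imwrite('pics/w67.png',a)
```

```text
(no output)
```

View pics/w67.png

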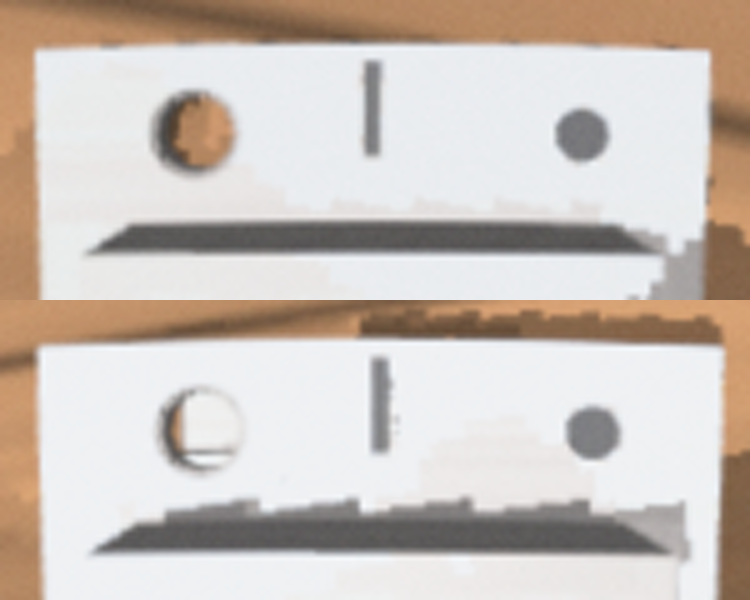

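Run:
```python
from h import *
c,o=load('w7')
px=np.array([(37,46),(722,46),(201,129),(92,253),(670,253)])/5+[179.6,99.6]
P=np.array([(82,42,10),(82,-42,10),(71,22,10),(60,30,44),(60,-30,44)])/1e3
P0=P+[0,0,.1716-.0125]
for z in(True,False): x=fitpose(c,o,px,P0,(.5435,.225,-.14),z)
c,o=load('w6')
px=np.array([(36,50),(710,50),(194,132),(90,253),(660,253)])/5+[179.6,99.6]
for z in(True,False): x=fitpose(c,o,px,P,(.556,-.201,.19),z)
```

```text
pose [ 0.5431  0.2248 -0.1358 -0.0014] res px [[0.8, 0.1], [-0.6, 0.1], [0.1, 0.1], [-1.0, -0.1], [0.7, -0.1]]
pose [ 0.5432  0.2247 -0.1357  0.    ] res px [[0.3, -0.1], [-0.1, -0.1], [-0.2, 0.1], [-1.5, 0.1], [1.3, 0.1]]
pose [ 0.5561 -0.2012  0.1953 -0.0008] res px [[0.6, 0.0], [-0.3, -0.1], [0.6, 0.1], [-1.3, 0.0], [0.2, -0.0]]
pose [ 0.5562 -0.2012  0.1951  0.    ] res px [[0.2, -0.1], [-0.1, -0.2], [0.4, 0.0], [-1.6, 0.1], [0.5, 0.1]]
```

Call:
{"api": "step_arm", "payload": {"motion": [[[0.02, -0.0004, 0, 0.3, 0, 0], [0.03, 0, 0, 0, 0, 0], [0.025, 0, 0, 0, 0, 0], [0.015, 0, 0, 0, 0, 0], [0.008, 0, 0, 0, 0, 0], [0.004, 0, 0, 0, 0, 0], [0, 0, 0, 0, 0, 0], [0, 0, 0, 0, 0, 0]]]}}

```text
time_s: 14.0
ee_pos: [0.5436, 0.2253, 0.0711]
eef_rot: [-2.632, 1.57, 0.366]
force: [-0.5, 0.8, -3.9]
grip_width: 0.06
```

Run:
```python
from h import *
c,o=save('wrist','w8'); Rm,t=pose(o); print(Rm.round(4),t.round(4),o['force'],o['moment'],o['grip_width'], 'yaw',np.arctan2(Rm[0,1],-Rm[1,1]))
a=c['pixels'][:,:,::-1]; cv2.imwrite('pics/w8b.png',cv2.resize(a[100:300,170:340],None,fx=3,fy=3,interpolation=cv2.INTER_CUBIC))
for P in [(71,22,50),(71,22,36),(-71,-22,50),(-16,0,102)]:
    for b in [(.5435,.2251,-.141)]:
        Q=R.from_euler('z',b[2]).as_matrix()@(np.array(P)/1e3)+[b[0],b[1],0]; print(P,((ww2p(c,o,Q)-[169.6,99.6])*3).round())
```

```text
[[ 1.000e-03 -1.431e-01 -9.897e-01]
 [ 4.000e-04 -9.897e-01  1.431e-01]
 [-1.000e+00 -5.000e-04 -9.000e-04]] [0.5436 0.2253 0.0711] [-0.53429072  0.75428372 -3.8625396 ] [ 0.01349088  0.01687117 -0.0332382 ] 0.05996314071853539 yaw -0.1435465174585444
(71, 22, 50) [[161.  76.]]
(71, 22, 36) [[167.  74.]]
(-71, -22, 50) [[340. 612.]]
(-16, 0, 102) [[260. 546.]]
```

View pics/w8b.png

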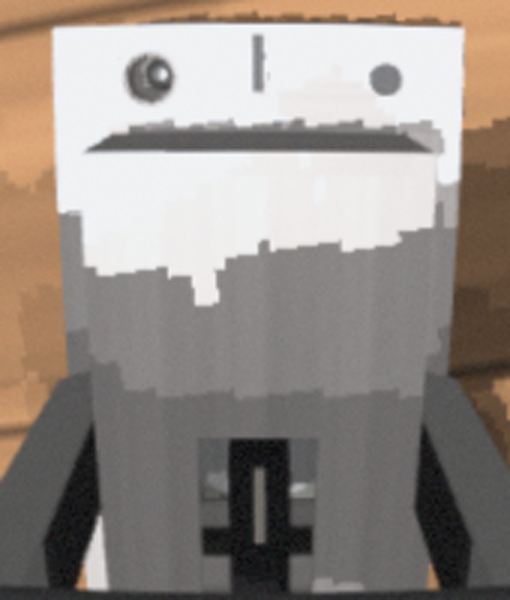

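Through the hole at (150,77), the dowel tip shows at (160,75), where I predicted (161,76). The knob is centred in the slot (259 against 260). I'll carry on down gently.

Call:
{"api": "step_arm", "payload": {"motion": [[[0.004, 0, 0, 0, 0, 0], [0.004, 0, 0, 0, 0, 0], [0.003, 0, 0, 0, 0, 0], [0.003, 0, 0, 0, 0, 0], [0, 0, 0, 0, 0, 0]]]}}

```text
time_s: 14.68
ee_pos: [0.5432, 0.2252, 0.0562]
eef_rot: [0.68, 1.57, -2.605]
force: [1.2, -0.2, -4.6]
grip_width: 0.0594
```

Call:
{"api": "step_arm", "payload": {"motion": [[[0.002, 0, 0, 0, 0, 0], [0.002, 0, 0, 0, 0, 0], [0, 0, 0, 0, 0, 0]]]}}

```text
time_s: 15.05
ee_pos: [0.5433, 0.2253, 0.0525]
eef_rot: [-2.783, 1.571, 0.215]
force: [1.6, -0.9, -3.6]
grip_width: 0.0598
```

Call:
{"api": "step_arm", "payload": {"motion": [[[0.0015, 0, 0, 0, 0, 0], [0.0015, 0, 0, 0, 0, 0], [0, 0, 0, 0, 0, 0]]]}}

```text
time_s: 15.42
ee_pos: [0.5434, 0.2252, 0.0499]
eef_rot: [-2.844, 1.57, 0.154]
force: [-2.4, -2.6, 6.5]
grip_width: 0.0594
```

Call:
{"api": "step_arm", "payload": {"motion": [[[0.001, 0, 0, 0, 0, 0], [0.001, 0, 0, 0, 0, 0], [0, 0, 0, 0, 0, 0]]], "squeeze": 60}}

```text
time_s: 15.8
ee_pos: [0.5434, 0.2253, 0.0485]
eef_rot: [-2.827, 1.57, 0.171]
force: [-6.3, -2.6, 11.6]
grip_width: 0.0595
```

Call:
{"api": "step_arm", "payload": {"motion": [[[0.0005, 0, 0.0005, 0, 0, 0], [0.0005, 0, 0.0005, 0, 0, 0], [0, 0, 0, 0, 0, 0], [0, 0, 0, 0, 0, 0]]]}}

```text
time_s: 16.3
ee_pos: [0.5435, 0.2253, 0.0484]
eef_rot: [-2.91, 1.568, 0.088]
force: [-2.3, -4.4, 16.0]
grip_width: 0.0598
```

Run:
```python
from h import *
c,o=save('wrist','w9'); Rm,t=pose(o); print(Rm.round(4),t.round(4),o['force'],o['moment'],o['grip_width'], 'yaw',np.arctan2(Rm[0,1],-Rm[1,1]))
a=c['pixels'][:,:,::-1]; cv2.imwrite('pics/w9b.png',cv2.resize(a[100:300,170:340],None,fx=3,fy=3,interpolation=cv2.INTER_CUBIC))
```

```text
[[ 3.200e-03 -1.431e-01 -9.897e-01]
 [ 3.000e-04 -9.897e-01  1.431e-01]
 [-1.000e+00 -7.000e-04 -3.100e-03]] [0.5435 0.2253 0.0484] [-2.33997658 -4.43721465 15.99676134] [-1.1414378   0.72932748  0.037485  ] 0.05983352282088996 yaw -0.14360191683294432
```

View pics/w9b.png

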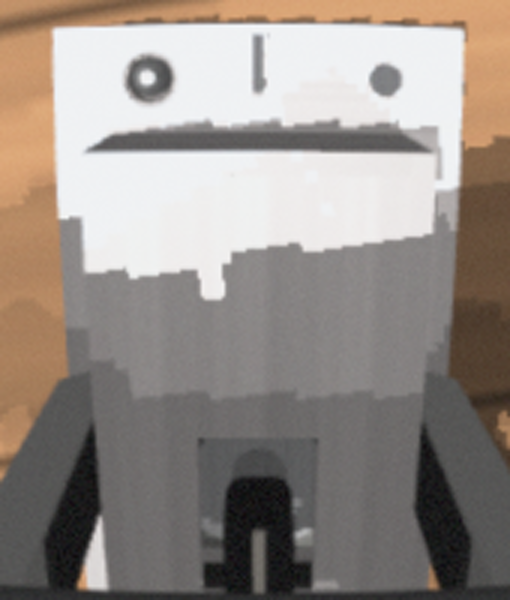

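Call:
{"api": "step_arm", "payload": {"motion": [[[0.0005, 0.0005, 0, 0, 0, 0], [0.0005, 0, 0, 0, 0, 0], [0.0005, 0, 0, 0, 0, 0], [0, 0, 0, 0, 0, 0], [0, 0, 0, 0, 0, 0], [0, 0, 0, 0, 0, 0]]]}}

```text
time_s: 17.1
ee_pos: [0.5435, 0.2252, 0.0484]
eef_rot: [-2.775, 1.567, 0.223]
force: [-8.3, -3.5, 31.2]
grip_width: 0.0595
```

Run:
```python
from h import *
o=get_obs(); Rm,t=pose(o); print(Rm.round(4),t.round(4),o['force'],o['moment'],o['grip_width'])
c,o=save('scene','s9'); a=c['pixels'][:,:,::-1]; s=cv2.resize(a[140:200,245:320],None,fx=7,fy=7,interpolation=cv2.INTER_CUBIC)
c,o=save('top','t9'); b=c['pixels'][:,:,::-1]; cv2.imwrite('pics/t9b.png',cv2.resize(b,(800,600),interpolation=cv2.INTER_CUBIC)); cv2.imwrite('pics/s9b.png',s)
```

```text
[[ 4.000e-03 -1.429e-01 -9.897e-01]
 [ 9.000e-04 -9.897e-01  1.429e-01]
 [-1.000e+00 -1.500e-03 -3.900e-03]] [0.5435 0.2252 0.0484] [-8.34414408 -3.48205327 31.17414518] [-1.47699985  2.04183858 -0.04261185] 0.05951544395422898
```

View pics/s9b.png

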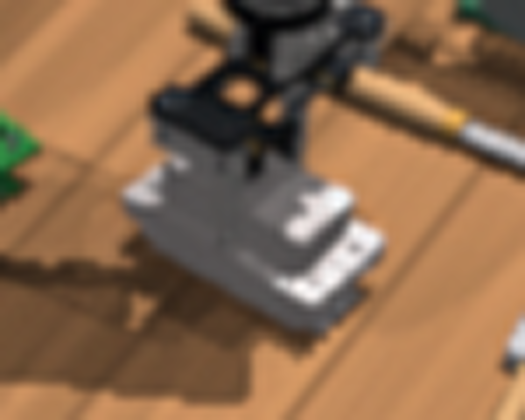

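View pics/t9b.png

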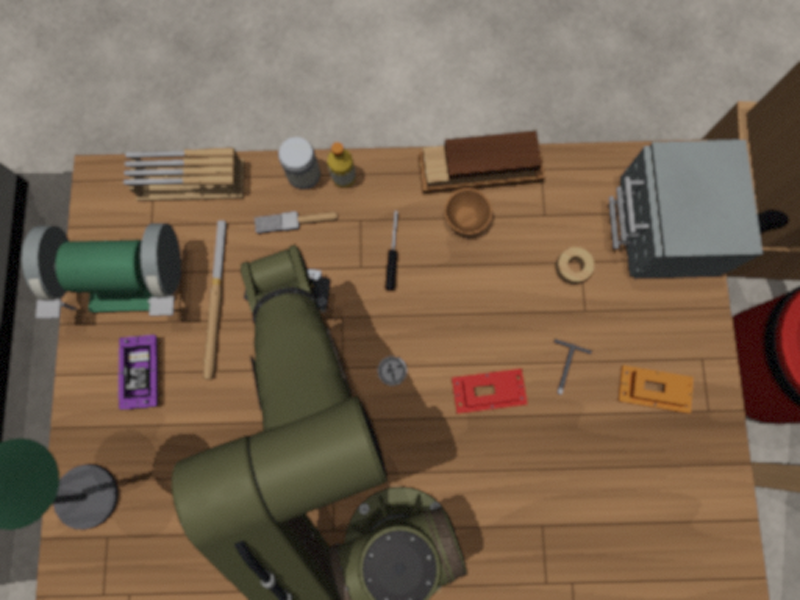

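The height stays at 0.0484 m (0.0485 expected when home) while the push rose from 16 to 31 N, so the cover is metal to metal. Everything else on the bench is where it was. Handing in.

Run:
```python
from h import *
o=get_obs(); print(o['time_s'],o['force'],o['ee_pos'],o['grip_width']); print(ticket.hand_in())
```

```text
17.2 [-8.70270184 -3.86714153 31.85885922] [0.54350838 0.22524702 0.04841771] 0.05967351090314182
the job is handed in; nothing more can be done
None
```

The knob is at OFF, and the cover is on its dowels, held pressed fully home. I handed the job in at 17.2 s with the grip still closed; the hand-in reported no verdict.

- **Knob:** I gripped the bar at about +1.02 rad and turned it in line with the index lines. After letting go, the wrist picture put it within about 0.01 rad of the base's axis.
- **Fit:** On the way down, the dowel tip showed through the cover's hole within a pixel of where I predicted it. The knob was centred in the slot.
- **Pressed home:** The gripper stopped at 48.4 mm, against 48.5 mm expected for metal to metal. It stayed there while the upward force on the gripper rose from 16 to 32 N. With the cover's weight (about 4 N), that is about 36 N on the box, below the 80 N limit.
- **Level and grip:** The tool is tilted by about 0.004 rad. The squeeze is set to 60 N.
- **Rest of the bench:** The dish, screwdriver, brush, bowl, ring, chuck key and gouge are in the same places in the top view before and after. The green look-alike is hidden under the arm in the last top view, so I couldn't check it there; nothing was moved near it.
- **Small disagreements:** A sideways force of about 9 N remains, from roughly 1 mm of offset between the commanded position and the dowels. My estimates of the base's angle differed by 0.01 rad, and its position by 1–2 mm.

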